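# Clear the fallen flux bottle from the drawer, then stow the solder reel

## Robot

A 6-joint arm with a two-finger parallel gripper is mounted at the origin on the work surface. World frame = base frame: x ahead of the robot, y to its left, z up, the work surface at z = 0. Lengths are in m, angles in rad, forces in N, time in s.
With the tool pointing down it reaches from about 0.225 to 0.875 m from the base axis. Payload 3.4 kg.
Tool frame: the origin (TCP) lies on the centre line of the jaws, within the pads' length; the fingertips stand 14 mm ahead of it and the grasp point (between the pads) lies 5 mm behind it; z points along the fingers, y is the line along which they close (so a half turn about z gives the same grasp; the last joint's range is limited). The gripper opens to 85 mm and grips with 20 to 120 N. Pads are 22 mm wide; open, the fingers measure 114 mm over their backs; the gripper's body (76 mm by 85 mm) begins 54 mm behind the grasp point. The pads swing forward as they close: fully open they stand 13 mm farther back than shut.
Start: joints at [-1.314, 0.276, 1.505, -0, 1.361, -0.121], TCP at [0.212, -0.534, 0.245] pointing down, gripper open.
Joint ranges: [-2.89, 2.89], [-0.75, 2.08], [0.22, 2.7], [-1.18, 4.32], [0.11, 2.71], [-2.7, 2.7]. Speed limits (rad/s): [2.57, 2.57, 3.14, 3.14, 3.14, 3.14].

## Interface

Orientations are given as a unit quaternion [w, x, y, z].
In Python, from rig import read_state, get_image, get_calibration, hand_in, trace gives the robot as it stands.
- The arm moves only by the tool drive_tool, never from a script. Its argument "rows" is one flat list of numbers, 5 for each row, row after row: the opening, from 0 (shut) to 1 (fully open), then the shift along the world's x, y, z in units of 0.5 m (1.0 is 0.5 m), then the turn about the world's z in units of 90 degrees (1.0 is 90 degrees). In form: [claw, tx, ty, tz, roll, claw, tx, ty, tz, roll, ...]. A call has 1 to 10 rows; each row is the pose to reach, as a shift and turn from the pose commanded when the call began; what a row does not reach only later rows make up. A row lasts 1/12 s, in which the tool goes at most 41.7 mm and 7.16 degrees, less where a joint would pass 70% of its speed; a pose out of reach is approached as far as the arm can. A call with a number of a shift or a turn outside -1 to 1 is refused whole. A call with a gripper value outside its range is refused whole. The fingers move at their own pace and stop on an object; "force" is the grip in N (left out, the last holds). Time passes only in rows, so rows that repeat a pose let the fingers close. It gives the time, the measured TCP pose, the force, the opening and the grip force at its end, in the units of the state.
- read_state(): the state, without advancing time (a new reading comes with each control period).
- get_image(name): name is "side" or "top" or "wrist"; returns (picture, depth): 384x512x3 uint8, blue, green, red; 384x512 float32, m along the optical axis (not along the pixel's ray), 0 where there is no reading.
- get_calibration(name): a dict with "fx", "fy", "cx", "cy" (pixels), "camera_from_world" (4x4, takes a point from world to camera coordinates). Camera axes: x right, y up, looking along -z (the intrinsics and any distortion apply to the point x, -y, -z); pixel columns grow to the right and rows downward; lengths in m; the calibration is good to about 2 mm. A picture is of the moment at which its call begins: read the wrist's pose just before it. get_calibration takes no time and is no camera call; for the wrist camera it gives the pose at the moment of the call.
- hand_in(): hands the job in; it is judged then, once.
Trained networks look in the newest picture that a camera, given by its name, has taken for a name from the list of things; names that differ only in an ending like _2 or _b are one class to them, and where a whole thing is asked for, a point or a joint stands for the part that bears it (a point fixed in the world has none). Each returns a list of dicts, best first, with "conf" (0 to 1); they miss things now and then, are a little off and sometimes report something else, mostly with a low value. They report only what shows in the picture. A call takes as long as a camera call.
- trace(camera, query): "mask" (384x512 bool, what is visible of it) and "location" ([column, row] in pixels, amid what is visible of it).
The state is a dict: "time_s": time; "joint_positions": joint angles; "joint_vel": joint speeds; "joint_torque": joint torques, N m; "eef_pos": TCP position; "tool_rot": TCP orientation; "force": force on the tool from outside, world axes, zero at the start; "moment": the same for the moment, N m; "finger_gap": opening from 0.0 (shut) to 1.0 (fully open); "grip_force": force on a finger pad.
Only numpy, scipy, OpenCV 4.12 (cv2) and the standard library are available. Lean on these libraries where they do the work, as an engineer would, in place of code of your own. Each camera call takes 0.05 s, during which the arm holds its last target. There are 200 camera calls.

## Task

The flux bottle has toppled over in the way of the parts drawer: first pick it up and stand it upright in the middle of the round green mat, and let go of it. Then pull the drawer out almost as far as it goes, lay the solder reel flat inside it and push the drawer fully shut. The bottle must stay standing on its mat, and the multimeter, the pen pot and the circuit board must be left where they are.

Things in the scene. Friction and masses are not known exactly. Their poses are not given: they have to be found in the camera images.
- bottle: white square flux bottle, blue label, round red cap, 110 mm tall: body 44 x 44 mm, 76 mm long, then a shoulder and a cap 24 mm across. Origin on its long axis, 55 mm from the underside and from the cap's top. z points from underside to cap; x, y square to its sides. Starts lying on a side on the table before the drawer (axis 22 mm up), cap to the robot's right, somewhat towards or away from it.
- mat: round green silicone mat, 110 mm across and 5 mm thick, lying fixed on the table to the left or right of the drawer. The origin is the centre of its underside (table level), z up; its upper face is 5 mm above the origin.
- reel: the small reel of solder: white flanged spool with grey wire, 48 mm across its flanges and 40 mm high, standing flat on the table with its axis upright. The origin is the centre of its underside, z along its axis.
- cab: low grey parts cabinet, fixed, 200 mm deep (x), 240 mm wide (y), 105 mm high, with one drawer. The origin is the centre of its underside on the table; its own -x axis is the front, from which the drawer comes out; the closed drawer's face is 100 mm in front of the origin. The front edge of the cabinet's top is 85 mm in front of the origin.
- cab_drawer0 (a joint): how far the drawer is pulled out (m): 0 fully shut, 0.133 fully out. It slides along the cabinet's -x with light friction and stays where it is left. It starts shut or a few mm ajar.
- cab_drawer0_handle (a point): the middle of the drawer's handle: a level round steel bar, 11 mm thick, 120 mm long across the orange drawer front (along y), its centre line 35 mm in front of that front, 67 mm above the table. It moves with the drawer; its axes are the cabinet's.
- drawer_in (a point): centre of the drawer's inner floor, 22 mm above the table; moves with the drawer, axes as the cabinet's. Inside: 155 mm along x (78 mm each way) by 198 mm along y (99 mm each way); the plywood walls are 6 mm thick and rise 61 mm above this floor; the orange front lies outside the front wall, about as high.
- meter: yellow multimeter lying flat beside the cabinet, 150 x 75 x 32 mm, origin at the centre of its underside. Leave it alone.
- pens: black round pot with three pens, 72 mm across, 130 mm high with the pens, beside the cabinet; origin at the centre of its underside. Leave it alone.
- board: small blue circuit board on four short feet, 75 x 55 mm, about 17 mm high with its parts, lying near the robot; origin at the centre of its underside. Leave it alone.

How it is judged:
By the outcome, as a careful person would: the job done as asked, in the order asked, and still so for the second after the job is handed in, with the robot touching nothing.
It also fails if it takes over 72 s, if anything falls off the work surface, if the arm or the gripper's body presses on something with over 40 N, if the wrist force passes 120 N, or if a joint passes its speed limit or range.

## Working session

There is one attempt and no reset: what is moved stays moved. The work goes in short steps, Python scripts to look and compute and a tool call to move; the robot and the scene stay as the last step left them, time stands still between calls to the robot, and variables do not carry over. Pictures are saved under pics/ and viewed, at most 10 in all, crops included, and the job is handed in when it is done.

Besides the shell and the picture viewer there is one more tool, called by a JSON object that holds its "method" and its "body". drive_tool: Moves the arm, as the interface text tells. Shifts and turns lie within -1 to 1; 1 stands for 0.5 m of shift or 90 degrees of turn. Its arguments: {"type":"object","properties":{"rows":{"type":"array","items":{"type":"number"}},"force":{"type":"number"}},"required":["rows"]}

```bash
mkdir -p pics; cat > h.py <<'E'
import numpy as np, cv2
from rig import *
def pts(cam,mask,d,T=None):
    c=get_calibration(cam); T=c["camera_from_world"] if T is None else T
    v,u=np.nonzero(mask&(d>0)); z=d[v,u]
    P=np.c_[(u-c["cx"])/c["fx"]*z,-(v-c["cy"])/c["fy"]*z,-z,np.ones(len(z))]
    return (P@np.linalg.inv(np.array(T)).T)[:,:3]
def rect(P):
    (c,s,a)=cv2.minAreaRect((P[:,:2]*1000).astype(np.float32)); return np.round(c,1),np.round(s,1),round(a,1)
E
python3 - <<'E'
from h import *
print(read_state()["tool_rot"])
ims=[]
for cam in("top","side"):
    im,d=get_image(cam); ims.append(im); print(cam,get_calibration(cam).keys(),get_calibration(cam)["fx"])
    for n in("bottle","mat","reel","cab","cab_drawer0_handle","meter","pens","board"):
        r=trace(cam,n)
        for q in r[:2]:
            if q["conf"]<.3: continue
            P=pts(cam,q["mask"],d)
            if len(P)<10: continue
            print(n,round(q["conf"],2),np.round(q["location"]),len(P),"med",np.round(np.median(P,0),3),"z",np.round(np.percentile(P[:,2],[2,98]),3),*rect(P))
    cv2.imwrite(f"pics/{cam}0.png",im)
E
```

```text
[-9.13828019e-04  9.82211708e-01  1.87774652e-01 -6.92526543e-05]
top dict_keys(['fx', 'fy', 'cx', 'cy', 'camera_from_world']) 414.9707680663161
bottle 0.83 [275. 217.] 675 med [ 0.542 -0.056  0.044] z [0.028 0.048] [542.9 -64.1] [ 45.8 105.9] 6.8
mat 0.76 [375. 230.] 1488 med [ 0.509 -0.31   0.006] z [0.001 0.01 ] [ 510.  -310.2] [107.3 107.3] 66.1
mat 0.74 [101. 156.] 2022 med [0.698 0.358 0.034] z [0.008 0.042] [701.  362.1] [150.4  75. ] 89.0
reel 0.72 [127. 258.] 358 med [0.46  0.305 0.04 ] z [0.005 0.044] [459.8 307.6] [46.5 42.9] 89.1
cab 0.76 [270. 114.] 10193 med [ 0.779 -0.047  0.106] z [0.023 0.11 ] [791.9 -57.5] [259.5 291.6] 88.9
cab_drawer0_handle 0.65 [268. 154.] 1638 med [ 0.689 -0.043  0.082] z [0.018 0.096] [685.3 -42.5] [233.4  77.3] 88.5
meter 0.56 [106. 160.] 2032 med [0.698 0.357 0.034] z [0.007 0.042] [700.6 368.8] [164.6  76.1] 89.0
pens 0.93 [394. 149.] 1046 med [ 0.699 -0.356  0.063] z [0.003 0.133] [ 705.7 -370.6] [ 76.8 113.1] 31.3
pens 0.32 [271. 153.] 1705 med [ 0.688 -0.048  0.082] z [0.018 0.096] [685.2 -45.3] [227.9  77.3] 88.6
board 0.97 [204. 283.] 
[... 389 characters left out ...]
d [0.46  0.324 0.038] z [0.004 0.042] [460.1 312.4] [45.5 49.5] 0.3
cab 0.87 [199. 192.] 4972 med [0.78  0.04  0.095] z [0.005 0.108] [ 770.2 -114.9] [390.8 250.4] 89.6
cab_drawer0_handle 0.72 [229. 196.] 794 med [ 0.688 -0.013  0.07 ] z [0.017 0.094] [ 697.  -116.2] [ 89.  384.8] 6.6
cab_drawer0_handle 0.5 [203. 298.] 1774 med [0.697 0.39  0.033] z [0.008 0.04 ] [700.8 370.1] [146.2  75.3] 89.2
meter 0.87 [203. 295.] 1865 med [0.697 0.389 0.033] z [0.001 0.04 ] [703.9 348.5] [ 85.9 192.1] 1.9
pens 0.87 [243. 148.] 555 med [ 0.695 -0.324  0.061] z [0.001 0.124] [ 688.  -303.2] [ 70.6 287.7] 11.8
board 0.59 [334. 241.] 369 med [0.383 0.129 0.008] z [0.001 0.017] [382.2 119.9] [71.8 76.5] 82.2
```

View pics/top0.png

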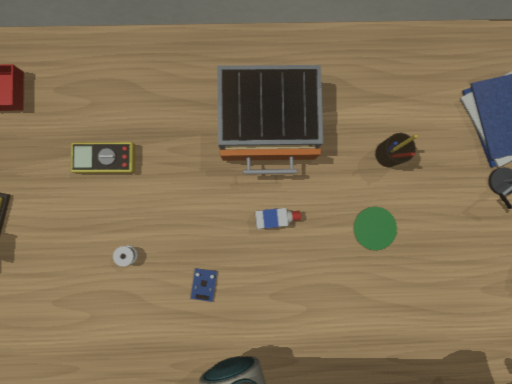

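View pics/side0.png

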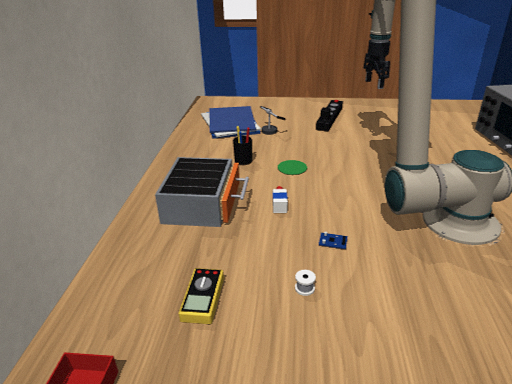

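{"method": "drive_tool", "body": {"rows": [1,0.664,0.924,0,0.836,1,0.664,0.924,0,0.836,1,0.664,0.924,0,0.836,1,0.664,0.924,0,0.836,1,0.664,0.924,0,0.836,1,0.664,0.924,0,0.836,1,0.664,0.924,0,0.836,1,0.664,0.924,0,0.836,1,0.664,0.924,0,0.836,1,0.664,0.924,0,0.836], "force": 25}}

```text
time_s: 1.73
eef_pos: [0.4561, -0.1943, 0.2457]
tool_rot: [0.001, 0.684, 0.729, 0.0]
force: [0.3, 0.1, -0.2]
finger_gap: 0.997
grip_force: 0.0
```

{"method": "drive_tool", "body": {"rows": [1,0.15,0.22,0,0.03,1,0.15,0.22,0,0.03,1,0.15,0.22,0,0.03,1,0.15,0.22,0,0.03,1,0.15,0.22,0,0.03,1,0.15,0.22,0,0.03]}}

```text
time_s: 2.23
eef_pos: [0.5299, -0.0863, 0.2451]
tool_rot: [-0.0, 0.669, 0.743, -0.001]
force: [-0.4, -0.2, 0.7]
finger_gap: 1.0
grip_force: 0.0
```

```bash
cat >> h.py <<'E'
def st():
    s=read_state(); w,x,y,z=s["tool_rot"]; a=2*np.degrees(np.arctan2(y,x))-90
    print("t",round(s["time_s"],2),"tcp",np.round(s["eef_pos"],4),"ytool",round((a+90)%180-90,1),"F",np.round(s["force"],1),"gap",round(s["finger_gap"],3),"grip",round(s["grip_force"],1),"q",np.round(s["joint_positions"],2)); return s
E
python3 - <<'E'
from h import *
st(); T=get_calibration("wrist")["camera_from_world"]; im,d=get_image("wrist"); cv2.imwrite("pics/w1.png",im)
q=trace("wrist","bottle")[0]; P=pts("wrist",q["mask"],d,T); print(q["conf"],len(P),np.percentile(P[:,2],[2,50,98]))
P=P[P[:,2]>.012]; print(rect(P))
B=P[P[:,2]>.040]; print("body top",len(B),rect(B)); m=B[:,:2].mean(0); print(m,P[:,:2].min(0),P[:,:2].max(0))
E
```

```text
t 2.23 tcp [ 0.5299 -0.0863  0.2451] ytool 6.1 F [-0.4 -0.2  0.7] gap 1.0 grip 0.0 q [-0.29  0.22  1.58 -0.    1.34 -0.4 ]Traceback (most recent call last):
  File "<stdin>", line 3, in <module>
IndexError: list index out of range
```

View pics/w1.png

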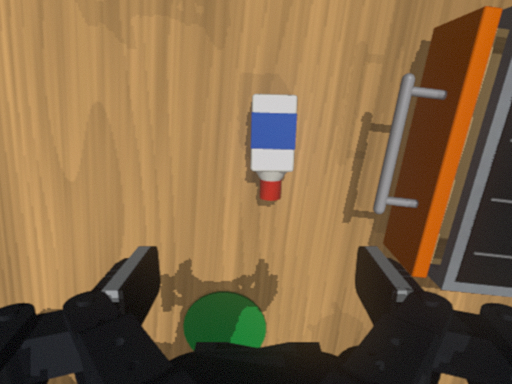

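```bash
python3 - <<'E'
from h import *
T=get_calibration("wrist")["camera_from_world"]; im,d=get_image("wrist")
m=np.zeros((384,512),bool); m[80:215,235:310]=1
P=pts("wrist",m,d,T); P=P[P[:,2]>.018]; print(len(P),rect(P),np.percentile(P[:,2],[50,98]))
B=P[P[:,2]>.040]; print("body top",len(B),rect(B))
m=np.zeros((384,512),bool); m[70:220,370:418]=1
H=pts("wrist",m,d,T); H=H[(H[:,2]>.062)&(H[:,2]<.08)]; print("handle",len(H),rect(H),np.polyfit(H[:,1],H[:,0],1),H[:,2].max())
E
```

```text
4065 (array([544.7, -63.6]), array([ 44.3, 109.7]), 5.6) [0.04391725 0.04560521]
body top 3418 (array([543.2, -47.8]), array([44.3, 78. ]), 5.6)
handle 2188 (array([667.6, -48.1]), array([135. ,  41.7]), 89.7) [-0.10834318  0.65012632] 0.07577849524944796
```

{"method": "drive_tool", "body": {"rows": [1,0.031,0.029,-0.1,-0.005,1,0.031,0.029,-0.2,-0.005,1,0.031,0.029,-0.3,-0.005,1,0.031,0.029,-0.38,-0.005,1,0.031,0.029,-0.42,-0.005,1,0.031,0.029,-0.437,-0.005,1,0.031,0.029,-0.437,-0.005,1,0.031,0.029,-0.437,-0.005,1,0.031,0.029,-0.437,-0.005]}}

```text
time_s: 3.13
eef_pos: [0.547, -0.073, 0.0284]
tool_rot: [0.001, 0.673, 0.74, 0.001]
force: [0.6, 0.2, -0.0]
finger_gap: 1.002
grip_force: 0.0
```

{"method": "drive_tool", "body": {"rows": [0,0,0,0,0,0,0,0,0,0,0,0,0,0,0,0,0,0,0,0,0,0,0,0,0,0,0,0,0,0,0,0,0,0,0,0,0,0,0,0], "force": 25}}

```text
time_s: 3.8
eef_pos: [0.5462, -0.0718, 0.0282]
tool_rot: [0.001, 0.672, 0.74, 0.0]
force: [-0.3, -0.3, 7.6]
finger_gap: 0.513
grip_force: 26.3
```

{"method": "drive_tool", "body": {"rows": [0,0,0.03,0.04,0,0,0,0.06,0.08,0,0,0,0.06,0.14,0,0,0,0.06,0.2,0,0,0,0.06,0.2,0,0,0,0.06,0.2,0], "force": 20}}

```text
time_s: 4.3
eef_pos: [0.547, -0.0416, 0.1287]
tool_rot: [0.002, 0.672, 0.74, 0.001]
force: [-0.0, -0.8, -2.2]
finger_gap: 0.513
grip_force: 25.3
```

```bash
python3 - <<'E'
from h import *
st(); im,d=get_image("side"); a=im[100:260,180:400]; cv2.imwrite("pics/s2.png",cv2.resize(a,None,fx=3,fy=3))
for cam in("side","top"):
    if cam=="top": im,d=get_image(cam)
    for q in trace(cam,"bottle")[:1]:
        P=pts(cam,q["mask"],d); print(cam,q["conf"],len(P),np.round(np.percentile(P,[3,50,97],axis=0),3).tolist())
E
```

```text
t 4.3 tcp [ 0.547  -0.0416  0.1287] ytool 5.5 F [-0.  -0.8 -2.2] gap 0.513 grip 25.3 q [-0.2   0.33  1.74  0.    1.07 -0.3 ]
side 0.66 550 [[0.663, -0.38, 0.005], [0.695, -0.323, 0.065], [0.727, -0.312, 0.12]]
```

View pics/s2.png

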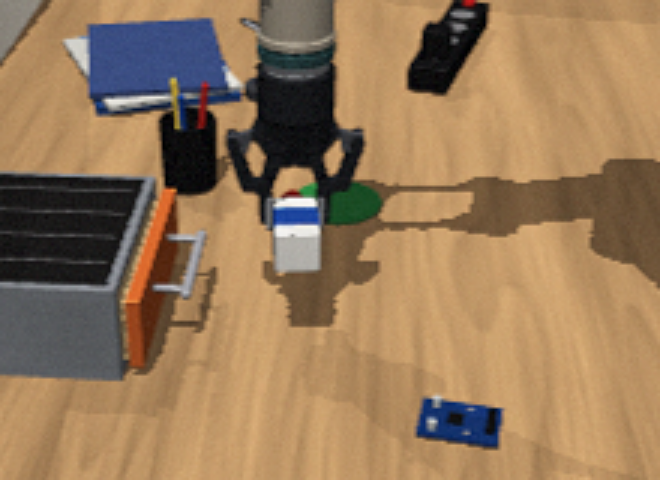

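{"method": "drive_tool", "body": {"rows": [0,0,0,-0.07,0,0,0,0,-0.14,0,0,0,0,-0.18,0,0,0,0,-0.2,0,0,0,0,-0.2,0,0.6,0,0,-0.2,0,1,0,0,-0.2,0,1,0,0,-0.2,0,1,0,0,-0.19,0,1,0,0,-0.19,0]}}

```text
time_s: 5.33
eef_pos: [0.5464, -0.0418, 0.0327]
tool_rot: [0.001, 0.672, 0.74, 0.0]
force: [-0.9, -0.0, 0.4]
finger_gap: 1.001
grip_force: 0.0
```

```bash
python3 - <<'E'
from h import *
st(); im,d=get_image("top"); 
for q in trace("top","bottle")[:1]:
    P=pts("top",q["mask"],d); print(q["conf"],len(P),rect(P[P[:,2]<.05]))
T=get_calibration("wrist")["camera_from_world"]; im,d=get_image("wrist")
hsv=cv2.cvtColor(im,cv2.COLOR_BGR2HSV); red=((hsv[...,0]<8)|(hsv[...,0]>172))&(hsv[...,1]>150)&(hsv[...,2]>60)
P=pts("wrist",red,d,T); print("red",len(P)); 
if len(P): P=P[P[:,2]<.05];print(np.round(np.percentile(P,[2,50,98],axis=0),4))
cv2.imwrite("pics/w3.png",im)
E
```

```text
t 5.33 tcp [ 0.5464 -0.0418  0.0327] ytool 5.5 F [-0.9 -0.   0.4] gap 1.001 grip 0.0 q [-0.2   0.44  1.86  0.    0.85 -0.3 ]
0.7 402 (array([461., 308.]), array([45.8, 46.6]), 2.9)
red 1358
[[ 0.5381 -0.0832  0.0254]
 [ 0.5484 -0.0747  0.0325]
 [ 0.5595 -0.0662  0.0345]]
```

View pics/w3.png

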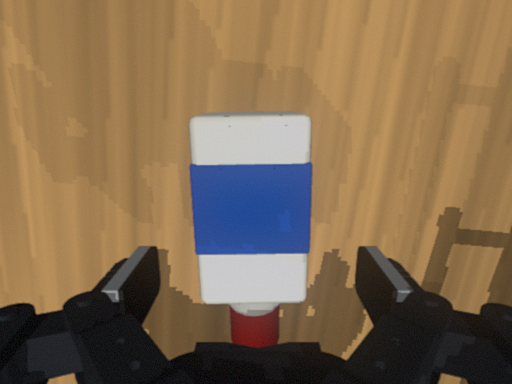

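{"method": "drive_tool", "body": {"rows": [1,0.005,-0.05,0,0,1,0.005,-0.096,-0.006,0,1,0.005,-0.096,-0.006,0,1,0.005,-0.096,-0.006,0,0,0.005,-0.096,-0.006,0,0,0.005,-0.096,-0.006,0,0,0.005,-0.096,-0.006,0,0,0.005,-0.096,-0.006,0,0,0.005,-0.096,-0.006,0,0,0.005,-0.096,-0.006,0], "force": 20}}

```text
time_s: 6.32
eef_pos: [0.5483, -0.0892, 0.0289]
tool_rot: [0.0, 0.672, 0.74, 0.0]
force: [-0.3, 0.4, 0.7]
finger_gap: 0.266
grip_force: 20.1
```

{"method": "drive_tool", "body": {"rows": [0,0,0,0,0,0,0,0.01,0.04,0,0,0,0.04,0.08,0,0,0,0.08,0.13,0,0,0,0.14,0.17,0,0,0,0.18,0.22,0,0,0,0.18,0.26,0,0,0,0.18,0.26,0], "force": 20}}

```text
time_s: 6.98
eef_pos: [0.5508, 0.0013, 0.1629]
tool_rot: [0.004, 0.671, 0.741, 0.002]
force: [0.6, -0.0, -0.9]
finger_gap: 0.266
grip_force: 20.2
```

```bash
python3 - <<'E'
from h import *
st(); im,d=get_image("side"); a=im[100:260,180:400]; cv2.imwrite("pics/s4.png",cv2.resize(a,None,fx=3,fy=3))
E
```

```text
t 6.98 tcp [0.5508 0.0013 0.1629] ytool 5.7 F [ 0.6 -0.  -0.9] gap 0.266 grip 20.2 q [-0.12  0.29  1.69 -0.    1.14 -0.22]
```

View pics/s4.png

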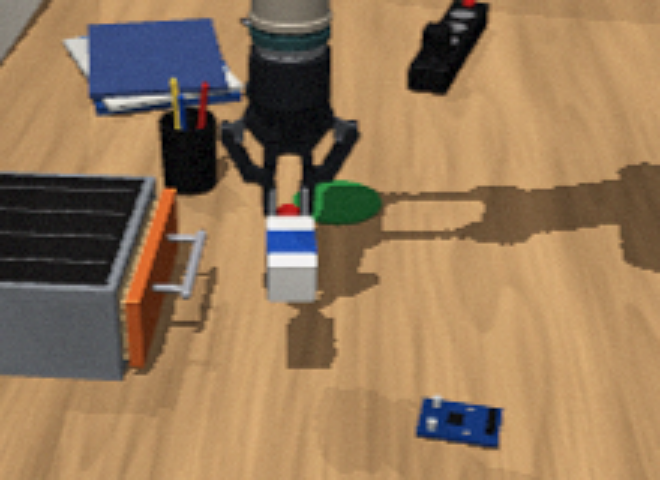

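{"method": "drive_tool", "body": {"rows": [0,-0.12,-0.098,-0.05,-0.9,0,-0.12,-0.098,-0.05,-0.9,0,-0.12,-0.098,-0.05,-0.9,0,-0.12,-0.098,-0.05,-0.9,0,-0.12,-0.098,-0.05,-0.9,0,-0.12,-0.098,-0.05,-0.9,0,-0.12,-0.098,-0.05,-0.9,0,-0.12,-0.098,-0.05,-0.9,0,-0.12,-0.098,-0.05,-0.9,0,-0.12,-0.098,-0.05,-0.9]}}

```text
time_s: 7.87
eef_pos: [0.4868, -0.0491, 0.1319]
tool_rot: [-0.001, 0.979, 0.203, -0.002]
force: [0.1, -0.9, -1.6]
finger_gap: 0.264
grip_force: 20.4
```

{"method": "drive_tool", "body": {"rows": [0,0,0,0,-0.26,0,0,0,0,-0.26,0,0,0,0,-0.26,0,0,0,0,-0.26,0,0,0,0,-0.26]}}

```text
time_s: 8.28
eef_pos: [0.4869, -0.049, 0.1321]
tool_rot: [-0.0, 1.0, 0.004, -0.002]
force: [0.4, 0.7, -1.5]
finger_gap: 0.268
grip_force: 20.4
```

```bash
python3 - <<'E'
from h import *
s=st(); e=np.array(s["eef_pos"]); T=get_calibration("wrist")["camera_from_world"]; im,d=get_image("wrist")
m=np.zeros((384,512),bool); m[60:340,150:350]=1
P=pts("wrist",m,d,T); P=P[P[:,2]>e[2]-.09]; Q=P[np.hypot(*(P[:,:2]-e[:2]).T)<.15]
print(len(Q),np.round(np.percentile(Q-e,[1,50,99],axis=0),3)); 
R=Q[abs(Q[:,1]-e[1])<.012]
for a in np.arange(-.0,.14,.01):
    k=(R[:,0]-e[0]>a)&(R[:,0]-e[0]<a+.01)
    if k.sum()>5: print(round(a,2),np.round(np.median(R[k,2])-e[2],4),end="; ")
m=np.zeros((384,512),bool); m[:,:]=1
im,d=get_image("top"); H=pts("top",m,d); H=H[(H[:,2]>.055)&(H[:,2]<.09)&(H[:,0]>.62)&(H[:,0]<.664)&(H[:,1]>-.12)&(H[:,1]<.03)]
print("\nhandle",len(H),np.round(np.percentile(H,[2,50,98],axis=0),3))
cv2.imwrite("pics/w5.png",get_image("wrist")[0])
E
```

```text
t 8.28 tcp [ 0.4869 -0.049   0.1321] ytool -89.6 F [ 0.4  0.7 -1.5] gap 0.268 grip 20.4 q [-0.24  0.25  1.86 -0.    1.04  1.32]
30309 [[-0.006 -0.024 -0.006]
 [ 0.036  0.002  0.006]
 [ 0.083  0.032  0.065]]
-0.0 0.0039; 0.01 0.0031; 0.02 0.0004; 0.03 0.0037; 0.04 0.008; 0.05 0.0063; 0.06 0.0047; 0.07 0.003; 0.08 0.0017; 
handle 278 [[ 0.646 -0.107  0.068]
 [ 0.652 -0.048  0.072]
 [ 0.662  0.015  0.075]]
```

View pics/w5.png

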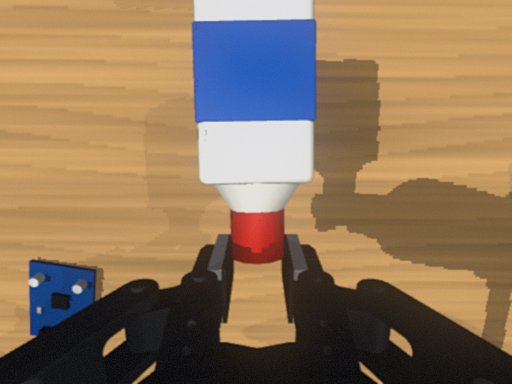

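{"method": "drive_tool", "body": {"rows": [0,0,0,-0.07,0,0,0,0,-0.13,0,0,0,0,-0.156,0,0,0.04,0,-0.156,0,0,0.08,0,-0.156,0,0,0.12,0,-0.156,0,0,0.15,0,-0.156,0,0,0.158,0,-0.156,0,0,0.158,0,-0.156,0]}}

```text
time_s: 9.18
eef_pos: [0.5681, -0.0488, 0.0554]
tool_rot: [0.0, 1.0, 0.005, 0.0]
force: [0.4, -0.1, -0.9]
finger_gap: 0.262
grip_force: 20.9
```

```bash
python3 - <<'E'
from h import *
st(); im,d=get_image("side"); a=im[140:240,180:330]; cv2.imwrite("pics/s6.png",cv2.resize(a,None,fx=5,fy=5))
E
```

```text
t 9.18 tcp [ 0.5681 -0.0488  0.0554] ytool -89.5 F [ 0.4 -0.1 -0.9] gap 0.262 grip 20.9 q [-0.21  0.44  1.78 -0.    0.92  1.35]
```

View pics/s6.png

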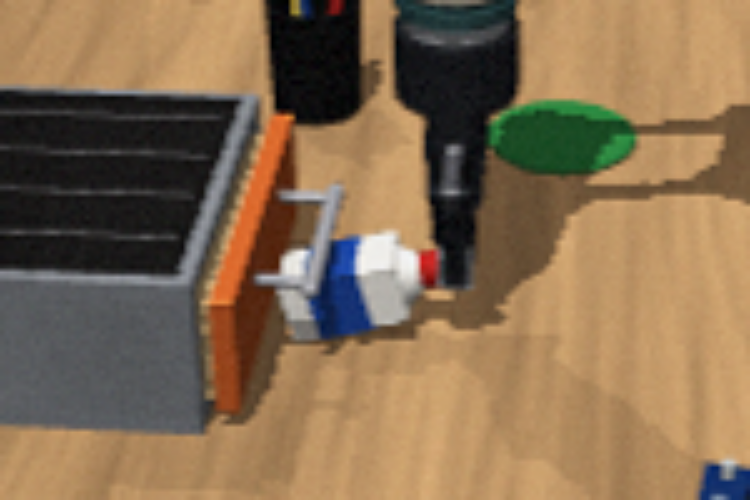

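{"method": "drive_tool", "body": {"rows": [0,-0.002,0,0.012,0,0,-0.001,0,0.035,0,0,0,0,0.058,0,0,0.006,0,0.078,0,0,0.013,0,0.098,0,0,0.024,0,0.116,0,0,0.036,0,0.133,0,0,0.05,0,0.148,0,0,0.066,0,0.16,0,0,0.066,0,0.16,0]}}

```text
time_s: 10.07
eef_pos: [0.6013, -0.0487, 0.1374]
tool_rot: [0.0, 1.0, 0.004, 0.001]
force: [0.5, 0.3, -1.0]
finger_gap: 0.265
grip_force: 20.4
```

{"method": "drive_tool", "body": {"rows": [0,0.011,0,0.006,0,0,0.022,0,0.012,0,0,0.034,0,0.018,0,0,0.047,0,0.024,0,0,0.047,0,0.024,0,0,0.047,0,0.024,0]}}

```text
time_s: 10.57
eef_pos: [0.6242, -0.0487, 0.1478]
tool_rot: [0.0, 1.0, 0.004, 0.0]
force: [-0.7, -0.0, -0.8]
finger_gap: 0.267
grip_force: 19.7
```

```bash
python3 - <<'E'
from h import *
s=st(); e=np.array(s["eef_pos"]); im,d=get_image("side")
hsv=cv2.cvtColor(im,cv2.COLOR_BGR2HSV)
P=pts("side",np.ones(d.shape,bool),d); W=P[(abs(P[:,1]+.027)<.008)&(P[:,0]>.56)&(P[:,0]<.66)&(P[:,2]>.008)&(P[:,2]<.16)]
for z in np.arange(.01,.16,.01):
    k=abs(W[:,2]-z)<.005
    if k.sum(): print(round(z,2),k.sum(),np.round(W[k,0].min(),3),np.round(W[k,0].max(),3))
cv2.imwrite("pics/s7.png",cv2.resize(im[120:240,170:340],None,fx=4,fy=4))
E
```

```text
t 10.57 tcp [ 0.6242 -0.0487  0.1478] ytool -89.5 F [-0.7 -0.  -0.8] gap 0.267 grip 19.7 q [-0.19  0.42  1.54 -0.    1.18  1.37]
0.03 4 0.609 0.649
0.04 37 0.608 0.649
0.05 37 0.608 0.652
0.06 39 0.607 0.648
0.07 48 0.605 0.657
0.08 41 0.604 0.648
0.09 36 0.604 0.647
0.1 43 0.604 0.647
0.11 54 0.604 0.646
0.12 11 0.61 0.635
0.13 7 0.615 0.631
0.14 12 0.613 0.633
0.15 28 0.612 0.633
```

View pics/s7.png

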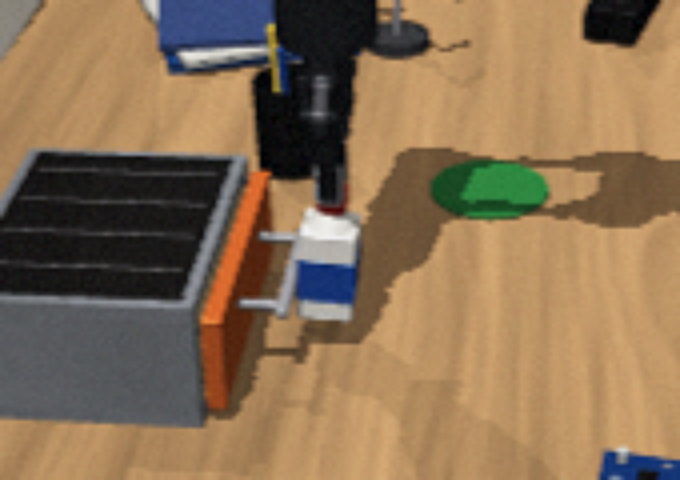

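{"method": "drive_tool", "body": {"rows": [0,-0.03,0,0.02,0,0,-0.07,-0.03,0.05,0,0,-0.11,-0.1,0.06,0,0,-0.15,-0.17,0.06,0,0,-0.18,-0.24,0.06,0,0,-0.21,-0.31,0.06,0,0,-0.23,-0.38,0.06,0,0,-0.232,-0.45,0.06,0,0,-0.232,-0.5,0.05,0,0,-0.232,-0.523,0.03,0]}}

```text
time_s: 11.45
eef_pos: [0.5085, -0.3149, 0.1641]
tool_rot: [0.003, 1.0, 0.003, 0.002]
force: [0.1, -0.1, -1.0]
finger_gap: 0.268
grip_force: 19.9
```

```bash
python3 - <<'E'
from h import *
s=st(); e=np.array(s["eef_pos"])
for cam in("side","top"):
    im,d=get_image(cam); P=pts(cam,np.ones(d.shape,bool),d); W=P[np.hypot(P[:,0]-.51,P[:,1]+.31)<.05]; W=W[W[:,2]<.16]
    print(cam)
    for z in np.arange(.01,.15,.01):
        k=(abs(W[:,2]-z)<.005)
        if k.sum()>3: print(round(z,2),k.sum(),np.round(np.r_[W[k].min(0)[:2],W[k].max(0)[:2]],3))
E
```

```text
t 11.45 tcp [ 0.5085 -0.3149  0.1641] ytool -89.7 F [ 0.1 -0.1 -1. ] gap 0.268 grip 19.9 q [-0.67  0.36  1.59 -0.    1.19  0.9 ]
side
0.01 107 [ 0.462 -0.358  0.555 -0.262]
0.05 11 [ 0.5   -0.297  0.54  -0.29 ]
0.06 33 [ 0.497 -0.31   0.541 -0.284]
0.07 29 [ 0.497 -0.297  0.54  -0.281]
0.08 31 [ 0.494 -0.297  0.537 -0.287]
0.09 34 [ 0.494 -0.296  0.537 -0.286]
0.1 32 [ 0.494 -0.3    0.537 -0.286]
0.11 31 [ 0.491 -0.297  0.533 -0.286]
0.12 45 [ 0.491 -0.337  0.534 -0.286]
0.13 43 [ 0.491 -0.333  0.531 -0.287]
0.14 21 [ 0.499 -0.315  0.524 -0.298]
top
0.01 528 [ 0.462 -0.35   0.558 -0.26 ]
0.05 16 [ 0.501 -0.294  0.537 -0.292]
0.06 23 [ 0.497 -0.302  0.539 -0.292]
0.07 45 [ 0.495 -0.336  0.539 -0.292]
0.08 22 [ 0.495 -0.294  0.534 -0.291]
0.09 42 [ 0.493 -0.334  0.537 -0.292]
0.1 33 [ 0.493 -0.336  0.536 -0.292]
0.11 28 [ 0.507 -0.334  0.534 -0.292]
0.12 61 [ 0.489 -0.337  0.534 -0.293]
0.13 69 [ 0.52  -0.333  0.532 -0.295]
```

{"method": "drive_tool", "body": {"rows": [0,-0.004,0.008,-0.04,0,0,-0.004,0.008,-0.07,0,0,-0.004,0.008,-0.085,0,0,-0.004,0.008,-0.095,0,0,-0.004,0.008,-0.1,0,0,-0.004,0.008,-0.1,0]}}

```text
time_s: 12.05
eef_pos: [0.5106, -0.3055, 0.1182]
tool_rot: [0.002, 1.0, 0.005, 0.006]
force: [2.5, 4.5, 19.0]
finger_gap: 0.267
grip_force: 25.0
```

```bash
cat >> h.py <<'E'
def prof(zz):
  for cam in("side","top"):
    im,d=get_image(cam); P=pts(cam,np.ones(d.shape,bool),d); W=P[np.hypot(P[:,0]-.51,P[:,1]+.31)<.05]; W=W[W[:,2]<.13]
    print(cam)
    for z in zz:
        k=(abs(W[:,2]-z)<.005)
        if k.sum()>3: print(round(z,2),k.sum(),np.round(np.r_[W[k].min(0)[:2],W[k].max(0)[:2]],3))
E
python3 - <<'E'
from h import *
st(); prof(np.arange(.02,.12,.01))
E
```

```text
t 12.05 tcp [ 0.5106 -0.3055  0.1182] ytool -89.5 F [ 2.5  4.5 19. ] gap 0.267 grip 25.0 q [-0.66  0.39  1.66  0.    1.08  0.9 ]
side
0.02 29 [ 0.495 -0.287  0.535 -0.274]
0.03 30 [ 0.495 -0.283  0.535 -0.275]
0.04 34 [ 0.492 -0.286  0.536 -0.275]
0.05 31 [ 0.493 -0.285  0.536 -0.276]
0.06 33 [ 0.493 -0.287  0.532 -0.272]
0.07 30 [ 0.493 -0.29   0.532 -0.275]
0.08 48 [ 0.49  -0.317  0.533 -0.272]
0.09 33 [ 0.497 -0.305  0.53  -0.281]
0.1 6 [ 0.501 -0.297  0.519 -0.291]
0.11 17 [ 0.498 -0.309  0.519 -0.278]
top
0.02 24 [ 0.496 -0.284  0.538 -0.28 ]
0.03 20 [ 0.494 -0.292  0.538 -0.281]
0.04 40 [ 0.494 -0.324  0.538 -0.28 ]
0.05 22 [ 0.494 -0.283  0.535 -0.281]
0.06 16 [ 0.497 -0.285  0.535 -0.281]
0.07 8 [ 0.523 -0.286  0.535 -0.282]
0.08 73 [ 0.492 -0.326  0.535 -0.283]
0.09 38 [ 0.493 -0.323  0.534 -0.285]
```

{"method": "drive_tool", "body": {"rows": [0,0,0,0.02,0,0,0,0,0.03,0,0,-0.012,-0.014,0.03,0,0,-0.012,-0.014,0.03,0,0,-0.012,-0.014,0.02,0,0,-0.012,-0.014,0.01,0,0,-0.012,-0.014,0.004,0,0,-0.012,-0.014,0.004,0]}}

```text
time_s: 12.82
eef_pos: [0.503, -0.3136, 0.1177]
tool_rot: [0.001, 1.0, 0.004, 0.004]
force: [1.2, 4.1, 17.1]
finger_gap: 0.263
grip_force: 25.2
```

```bash
python3 - <<'E'
from h import *
st(); prof(np.arange(.02,.10,.02))
E
```

```text
t 12.82 tcp [ 0.503  -0.3136  0.1177] ytool -89.6 F [ 1.2  4.1 17.1] gap 0.263 grip 25.2 q [-0.68  0.39  1.66  0.    1.08  0.88]
side
0.02 31 [ 0.485 -0.293  0.528 -0.281]
0.04 31 [ 0.482 -0.332  0.525 -0.285]
0.06 34 [ 0.483 -0.314  0.525 -0.282]
0.08 49 [ 0.483 -0.328  0.526 -0.286]
top
0.02 17 [ 0.488 -0.29   0.528 -0.289]
0.04 24 [ 0.487 -0.291  0.528 -0.289]
0.06 22 [ 0.485 -0.294  0.528 -0.29 ]
0.08 74 [ 0.483 -0.334  0.527 -0.291]
```

{"method": "drive_tool", "body": {"rows": [0,0,0,0.004,0,0.4,0,0,0.004,0,0.7,0,0,0.004,0,1,0,0,0.004,0,1,0,0,0.004,0,1,0,0,0.004,0,1,0,0,0.06,0,1,0,0,0.14,0,1,0,0,0.2,0,1,0,0,0.24,0]}}

```text
time_s: 13.75
eef_pos: [0.5006, -0.3139, 0.2379]
tool_rot: [0.001, 1.0, 0.004, 0.002]
force: [0.1, -0.6, -0.5]
finger_gap: 0.999
grip_force: 0.0
```

```bash
python3 - <<'E'
from h import *
st(); prof(np.arange(.02,.125,.02))
E
```

```text
t 13.75 tcp [ 0.5006 -0.3139  0.2379] ytool -89.5 F [ 0.1 -0.6 -0.5] gap 0.999 grip 0.0 q [-0.68  0.3   1.49 -0.    1.35  0.88]
side
0.02 28 [ 0.485 -0.292  0.528 -0.282]
0.04 32 [ 0.485 -0.295  0.528 -0.28 ]
0.06 31 [ 0.486 -0.294  0.529 -0.281]
0.08 48 [ 0.486 -0.331  0.527 -0.282]
0.1 13 [ 0.498 -0.302  0.516 -0.294]
0.12 6 [ 0.498 -0.315  0.516 -0.298]
top
0.02 18 [ 0.488 -0.29   0.525 -0.288]
0.04 21 [ 0.486 -0.29   0.528 -0.287]
0.06 27 [ 0.487 -0.303  0.53  -0.288]
0.08 134 [ 0.488 -0.331  0.53  -0.288]
0.1 18 [ 0.5   -0.314  0.52  -0.299]
0.12 22 [ 0.509 -0.321  0.518 -0.3  ]
```

{"method": "drive_tool", "body": {"rows": [1,0,0,0.04,0,1,0.299,0.532,0,0.983,1,0.299,0.532,0,0.983,1,0.299,0.532,0,0.983,1,0.299,0.532,0,0.983,1,0.299,0.532,0,0.983,1,0.299,0.532,0,0.983,1,0.299,0.532,0,0.983,1,0.299,0.532,0,0.983,0.6,0.299,0.532,0,0.983]}}

```text
time_s: 14.68
eef_pos: [0.6501, -0.0427, 0.232]
tool_rot: [-0.002, 0.841, 0.542, -0.0]
force: [0.5, -1.2, -0.5]
finger_gap: 0.887
grip_force: 0.0
```

{"method": "drive_tool", "body": {"rows": [0.33,0,0,0,0.35,0.33,0,0,0,0.35,0.33,0,0,0,0.35,0.33,0,0,0,0.35,0.33,0,0,0,0.35,0.33,0,0,0,0.35]}}

```text
time_s: 15.18
eef_pos: [0.6485, -0.047, 0.2329]
tool_rot: [-0.001, 0.666, 0.746, -0.001]
force: [0.0, -0.2, 0.3]
finger_gap: 0.334
grip_force: 0.0
```

```bash
python3 - <<'E'
from h import *
st(); T=get_calibration("wrist")["camera_from_world"]; im,d=get_image("wrist")
P=pts("wrist",np.ones(d.shape,bool),d,T); H=P[(P[:,2]>.058)&(P[:,2]<.082)&(P[:,0]>.63)&(P[:,0]<.662)&(P[:,1]>-.12)&(P[:,1]<.03)]
for a in np.arange(-.12,.03,.02):
    k=(H[:,1]>a)&(H[:,1]<a+.02)
    if k.sum()>20: print(round(a,2),k.sum(),np.round(np.percentile(H[k],[2,50,98],axis=0),4)[:,[0,2]].tolist())
im,d=get_image("top"); P=pts("top",np.ones(d.shape,bool),d); H=P[(P[:,2]>.095)&(P[:,2]<.115)&(P[:,0]>.68)&(P[:,0]<1)&(abs(P[:,1]+.05)<.16)]; print(len(H),rect(H))
cv2.imwrite("pics/w8.png",get_image("wrist")[0])
E
```

```text
t 15.18 tcp [ 0.6485 -0.047   0.2329] ytool 6.5 F [ 0.  -0.2  0.3] gap 0.334 grip 0.0 q [-0.18  0.4   1.35 -0.    1.4  -0.29]
-0.12 89 [[0.6512, 0.0682], [0.6562, 0.0713], [0.6616, 0.0735]]
-0.1 225 [[0.6514, 0.0683], [0.6563, 0.0718], [0.6617, 0.0737]]
-0.08 239 [[0.6515, 0.0682], [0.6566, 0.0718], [0.6618, 0.0735]]
-0.06 244 [[0.6518, 0.0685], [0.6565, 0.0716], [0.6618, 0.0737]]
-0.04 254 [[0.6521, 0.0679], [0.6567, 0.0717], [0.6617, 0.0736]]
-0.02 262 [[0.6522, 0.0679], [0.6569, 0.0718], [0.6618, 0.0737]]
0.0 264 [[0.6524, 0.0679], [0.6571, 0.0717], [0.6618, 0.0734]]
2740 (array([793.4, -47.4]), array([239.1, 205.6]), 88.9)
```

{"method": "drive_tool", "body": {"rows": [0.33,0.012,0,-0.06,-0.08,0.33,0.012,0,-0.12,-0.08,0.33,0.012,0,-0.18,-0.08,0.33,0.012,0,-0.22,-0.08,0.33,0.012,0,-0.26,-0.08,0.33,0.012,0,-0.3,-0.08,0.33,0.012,0,-0.322,-0.08,0.33,0.012,0,-0.322,-0.08]}}

```text
time_s: 16.0
eef_pos: [0.6531, -0.0468, 0.0707]
tool_rot: [-0.003, 0.712, 0.702, -0.002]
force: [-1.1, -0.6, -0.4]
finger_gap: 0.327
grip_force: 0.0
```

{"method": "drive_tool", "body": {"rows": [0,0,0,0,0,0,0,0,0,0,0,0,0,0,0,0,0,0,0,0], "force": 40}}

```text
time_s: 16.33
eef_pos: [0.6559, -0.0473, 0.0746]
tool_rot: [0.001, 0.712, 0.702, 0.001]
force: [1.6, 0.1, -3.3]
finger_gap: 0.104
grip_force: 39.1
```

{"method": "drive_tool", "body": {"rows": [0,-0.03,0,0,0,0,-0.06,0.001,0,0,0,-0.09,0.001,0,0,0,-0.12,0.001,0,0,0,-0.15,0.001,0,0,0,-0.18,0.002,0,0,0,-0.205,0.002,0,0,0,-0.225,0.002,0,0,0,-0.235,0.002,0,0,0,-0.235,0.002,0,0]}}

```text
time_s: 17.17
eef_pos: [0.5366, -0.046, 0.0746]
tool_rot: [-0.0, 0.712, 0.702, -0.0]
force: [-0.7, 0.4, 0.4]
finger_gap: 0.111
grip_force: 40.7
```

```bash
python3 - <<'E'
from h import *
st(); im,d=get_image("side"); P=pts("side",np.ones(d.shape,bool),d)
hsv=cv2.cvtColor(im,cv2.COLOR_BGR2HSV); o=(hsv[...,0]>5)&(hsv[...,0]<14)&(hsv[...,1]>200)&(hsv[...,2]>120)
Q=pts("side",o,d); Q=Q[(Q[:,0]>.5)&(abs(Q[:,1]+.05)<.15)&(Q[:,2]>.02)]; print(len(Q),np.round(np.percentile(Q,[2,50,98],axis=0),3))
im,d=get_image("top"); P=pts("top",np.ones(d.shape,bool),d); F=P[(P[:,2]<.035)&(P[:,2]>.012)&(P[:,0]>.56)&(P[:,0]<.75)&(abs(P[:,1]+.05)<.12)]
print("floor",len(F),np.round(np.percentile(F,[1,50,99],axis=0),3))
W=P[(P[:,2]>.09)&(P[:,0]>.65)&(abs(P[:,1]+.05)<.1)]; print("cabtop",np.round(np.percentile(W,[1,99],axis=0),3))
q=trace("top","reel"); print([(x["conf"],x["location"]) for x in q]); 
E
```

```text
t 17.17 tcp [ 0.5366 -0.046   0.0746] ytool -0.8 F [-0.7  0.4  0.4] gap 0.111 grip 40.7 q [-0.21  0.37  1.83 -0.    0.94 -0.2 ]
179 [[ 0.573 -0.138  0.025]
 [ 0.58   0.063  0.09 ]
 [ 0.586  0.077  0.094]]
floor 3752 [[ 0.601 -0.145  0.018]
 [ 0.665 -0.049  0.023]
 [ 0.722  0.052  0.029]]
cabtop [[ 0.71  -0.148  0.102]
 [ 0.893  0.048  0.111]]
[(0.67, [125.2, 256.6])]
```

{"method": "drive_tool", "body": {"rows": [0,-0.006,0,0,0,0,-0.01,0,0,0,0,-0.01,0,0,0,0.33,-0.01,0,0,0,0.33,-0.01,0,0,0,0.33,-0.01,0,0.01,0,0.33,-0.01,0,0.08,0,0.33,-0.01,0,0.16,0,1,-0.01,0,0.24,0.05,1,-0.01,0,0.3,0.1,1]}}

```text
$.rows: bad value
```

{"method": "drive_tool", "body": {"rows": [0,-0.006,0,0,0,0,-0.01,0,0,0,0,-0.01,0,0,0,0.33,-0.01,0,0,0,0.33,-0.01,0,0,0,0.33,-0.01,0,0.01,0,0.33,-0.01,0,0.08,0,0.33,-0.01,0,0.16,0,1,-0.01,0,0.24,0.05,1,-0.01,0,0.3,0.1]}}

```text
time_s: 18.15
eef_pos: [0.5332, -0.0465, 0.2271]
tool_rot: [0.001, 0.653, 0.757, 0.0]
force: [1.0, -0.3, -0.1]
finger_gap: 0.601
grip_force: 0.0
```

{"method": "drive_tool", "body": {"rows": [1,-0.14,0.7,0.04,0.8,1,-0.14,0.7,0.04,0.8,1,-0.14,0.7,0.04,0.8,1,-0.14,0.7,0.04,0.8,1,-0.14,0.7,0.04,0.8,1,-0.14,0.7,0.04,0.8,1,-0.14,0.7,0.04,0.8,1,-0.14,0.7,0.04,0.8,1,-0.14,0.7,0.04,0.8,1,-0.14,0.7,0.04,0.8]}}

```text
time_s: 18.98
eef_pos: [0.4615, 0.3086, 0.2441]
tool_rot: [-0.0, 0.083, 0.997, 0.001]
force: [0.2, -1.1, 0.2]
finger_gap: 1.0
grip_force: 0.0
```

```bash
python3 - <<'E'
from h import *
st(); T=get_calibration("wrist")["camera_from_world"]; im,d=get_image("wrist")
P=pts("wrist",np.ones(d.shape,bool),d,T); R=P[(np.hypot(P[:,0]-.46,P[:,1]-.307)<.06)&(P[:,2]>.034)&(P[:,2]<.046)]
print(len(R),rect(R) if len(R) else "",np.round(np.percentile(R,[1,50,99],axis=0),4))
im,d=get_image("top"); q=trace("top","bottle")
for x in q[:2]: 
    B=pts("top",x["mask"],d); print(x["conf"],np.round(np.percentile(B,[3,50,97],axis=0),3).tolist())
P=pts("top",np.ones(d.shape,bool),d); H=P[(P[:,2]>.064)&(P[:,2]<.08)&(P[:,0]>.50)&(P[:,0]<.545)&(abs(P[:,1]+.05)<.05)]; print("bar",np.round(np.percentile(H,[5,50,95],axis=0),3))
F=P[(P[:,2]<.035)&(P[:,2]>.012)&(P[:,0]>.58)&(P[:,0]<.71)&(abs(P[:,1]+.05)<.12)];print("floor",np.round(np.percentile(F,[1,50,99],axis=0),3))
E
```

```text
t 18.98 tcp [0.4615 0.3086 0.2441] ytool 80.5 F [ 0.2 -1.1  0.2] gap 1.0 grip 0.0 q [ 0.46  0.25  1.55  0.    1.34 -0.94]
1660 (array([461.5, 310.9]), array([46.4, 47.6]), 79.6) [[0.4387 0.2886 0.0382]
 [0.4606 0.3108 0.0401]
 [0.4837 0.3328 0.042 ]]
0.85 [[0.488, -0.327, 0.017], [0.509, -0.299, 0.082], [0.529, -0.288, 0.117]]
bar [[ 0.528 -0.096  0.068]
 [ 0.534 -0.051  0.072]
 [ 0.54  -0.005  0.075]]
floor [[ 0.595 -0.145  0.019]
 [ 0.651 -0.047  0.023]
 [ 0.709  0.051  0.028]]
```

{"method": "drive_tool", "body": {"rows": [1,0,0.004,-0.08,0.1,1,0,0.004,-0.16,0.1,1,0,0.004,-0.24,0.1,1,0,0.004,-0.32,0.1,1,0,0.004,-0.38,0.1,1,0,0.004,-0.42,0.1,1,0,0.004,-0.44,0.1,1,0,0.004,-0.44,0.1,1,0,0.004,-0.44,0.1]}}

```text
time_s: 19.88
eef_pos: [0.4635, 0.3054, 0.0242]
tool_rot: [0.0, 0.011, 1.0, 0.0]
force: [-0.0, 0.3, 1.0]
finger_gap: 1.0
grip_force: 0.0
```

{"method": "drive_tool", "body": {"rows": [0,0,0,0,0,0,0,0,0,0,0,0,0,0,0,0,0,0,0,0,0,0,0,0,0,0,0,0,0,0,0,0,0,0,0], "force": 40}}

```text
time_s: 20.47
eef_pos: [0.464, 0.3069, 0.0258]
tool_rot: [0.002, 0.01, 1.0, 0.001]
force: [-1.2, 0.3, 6.0]
finger_gap: 0.543
grip_force: 39.9
```

{"method": "drive_tool", "body": {"rows": [0,0,0,0.05,0,0,0,0,0.12,0,0,0,0,0.2,0,0,0,0,0.27,0,0,0,0,0.32,0,0,0,0,0.32,0]}}

```text
time_s: 20.97
eef_pos: [0.4659, 0.3075, 0.1906]
tool_rot: [0.006, 0.01, 1.0, 0.003]
force: [0.8, 0.8, -1.1]
finger_gap: 0.541
grip_force: 41.5
```

{"method": "drive_tool", "body": {"rows": [0,0.369,-0.711,0,0,0,0.369,-0.711,0,0,0,0.369,-0.711,0,0,0,0.369,-0.711,0,0,0,0.369,-0.711,0,0,0,0.369,-0.711,0,0,0,0.369,-0.711,0,0,0,0.369,-0.711,0,0,0,0.369,-0.711,0,0,0,0.369,-0.711,0,0]}}

```text
time_s: 21.8
eef_pos: [0.6483, -0.0539, 0.1826]
tool_rot: [-0.0, 0.011, 1.0, -0.001]
force: [-0.2, 1.0, -1.2]
finger_gap: 0.545
grip_force: 41.6
```

{"method": "drive_tool", "body": {"rows": [0,0,0,0,0,0,0,0,0,0]}}

```text
time_s: 21.97
eef_pos: [0.6468, -0.051, 0.1823]
tool_rot: [-0.001, 0.011, 1.0, 0.0]
force: [-1.2, 0.3, -1.0]
finger_gap: 0.545
grip_force: 41.6
```

```bash
python3 - <<'E'
from h import *
s=st();e=np.array(s["eef_pos"]); T=get_calibration("wrist")["camera_from_world"]; im,d=get_image("wrist")
P=pts("wrist",np.ones(d.shape,bool),d,T); R=P[(np.hypot(P[:,0]-e[0],P[:,1]-e[1])<.06)&(P[:,2]>e[2]-.03)&(P[:,2]<e[2]+.03)&(abs(P[:,1]-e[1])<.02)]
for a in np.arange(-.04,.06,.01):
    k=(R[:,0]-e[0]>a)&(R[:,0]-e[0]<a+.01)
    if k.sum()>10: print(round(a,2),k.sum(),np.round(np.percentile(R[k,2]-e[2],[5,50,95]),4))
E
```

```text
t 21.97 tcp [ 0.6468 -0.051   0.1823] ytool 88.7 F [-1.2  0.3 -1. ] gap 0.545 grip 41.6 q [-0.19  0.42  1.43  0.    1.28 -1.73]
-0.03 2555 [-0.0218  0.01    0.015 ]
-0.02 3090 [-0.0199  0.0141  0.0151]
-0.01 2439 [0.0133 0.0144 0.0155]
0.0 2229 [0.0132 0.0142 0.0151]
0.01 1615 [0.0132 0.014  0.0149]
0.02 61 [0.013  0.0137 0.0144]
```

{"method": "drive_tool", "body": {"rows": [0,0,0,-0.07,0,0,0,0,-0.14,0,0,0,0,-0.2,0,0,0,0,-0.24,0,0,0,0,-0.258,0,0,0,0,-0.266,0,0,0,0,-0.266,0,0,0,0,-0.266,0]}}

```text
time_s: 22.68
eef_pos: [0.6481, -0.0491, 0.0523]
tool_rot: [0.001, 0.009, 1.0, -0.0]
force: [0.5, -0.1, -0.8]
finger_gap: 0.54
grip_force: 41.7
```

{"method": "drive_tool", "body": {"rows": [0.7,0,0,0,0,0.8,0,0,0,0,0.8,0,0,0,0,0.8,0,0,0,0,0.8,0,0,0.06,0,0.8,0,0,0.14,0,0.8,0,0,0.22,0,0.8,0,0,0.3,0,0.8,0,0,0.3,0]}}

```text
time_s: 23.43
eef_pos: [0.652, -0.0505, 0.2109]
tool_rot: [0.009, 0.01, 1.0, -0.001]
force: [0.8, -0.6, 1.3]
finger_gap: 0.8
grip_force: 0.0
```

```bash
python3 - <<'E'
from h import *
s=st();T=get_calibration("wrist")["camera_from_world"]; im,d=get_image("wrist")
P=pts("wrist",np.ones(d.shape,bool),d,T); R=P[(np.hypot(P[:,0]-.645,P[:,1]+.05)<.05)&(P[:,2]>.035)&(P[:,2]<.09)]
print(len(R),np.round(np.percentile(R,[1,50,99],axis=0),4)); 
R=R[R[:,2]>.055]; print(len(R),rect(R),np.linalg.lstsq(np.c_[R[:,:2],np.ones(len(R))],R[:,2],rcond=None)[0])
E
```

```text
t 23.43 tcp [ 0.652  -0.0505  0.2109] ytool 88.9 F [ 0.8 -0.6  1.3] gap 0.8 grip 0.0 q [-0.18  0.4   1.4   0.    1.32 -1.73]
2379 [[ 0.6228 -0.0712  0.0592]
 [ 0.6449 -0.0491  0.0621]
 [ 0.6679 -0.0268  0.0638]]
2378 (array([645.7, -49. ]), array([46.6, 47.3]), 88.5) [0.00933391 0.00050892 0.05608052]
```

{"method": "drive_tool", "body": {"rows": [0,-0.08,0,0.02,0,0,-0.16,0,0.02,0,0,-0.24,0,0.02,0,0,-0.31,0,0.01,0,0,-0.35,0,-0.05,0,0,-0.35,0,-0.12,0,0,-0.35,0,-0.19,0,0,-0.35,0,-0.25,0,0,-0.35,0,-0.284,0,0,-0.35,0,-0.284,0]}}

```text
time_s: 24.32
eef_pos: [0.4683, -0.0488, 0.0549]
tool_rot: [-0.005, 0.01, 1.0, 0.001]
force: [-0.3, 0.7, -0.8]
finger_gap: -0.003
grip_force: 0.0
```

{"method": "drive_tool", "body": {"rows": [0,0.04,0,0,0,0,0.07,0,0,0,0,0.1,0,0,0,0,0.13,0,0,0,0,0.16,0,0,0,0,0.19,0,0,0,0,0.22,0,0,0,0,0.25,0,0,0,0,0.28,0,0,0,0,0.3,0,0,0]}}

```text
time_s: 25.15
eef_pos: [0.6236, -0.05, 0.0596]
tool_rot: [0.001, 0.01, 1.0, -0.0]
force: [-0.7, -0.8, 0.2]
finger_gap: 0.001
grip_force: 0.3
```

```bash
cat >> h.py <<'E'
def bar():
    im,d=get_image("top"); P=pts("top",np.ones(d.shape,bool),d)
    O=P[(P[:,2]>.08)&(P[:,2]<.1)&(P[:,0]>.55)&(P[:,0]<.72)&(abs(P[:,1]+.05)<.11)]; print("front",len(O),np.round(np.percentile(O,[2,50,98],axis=0),4))
    H=P[(P[:,2]>.064)&(P[:,2]<.08)&(P[:,0]>.50)&(P[:,0]<.672)&(abs(P[:,1]+.05)<.05)]; print("bar",len(H),np.round(np.percentile(H,[5,50,95],axis=0),4))
E
python3 - <<'E'
from h import *
st();bar()
E
```

```text
t 25.15 tcp [ 0.6236 -0.05    0.0596] ytool 88.9 F [-0.7 -0.8  0.2] gap 0.001 grip 0.3 q [-0.19  0.5   1.65 -0.    0.99 -1.74]
front 200 [[ 0.6757 -0.0201  0.0809]
 [ 0.6875  0.0404  0.0926]
 [ 0.7112  0.0589  0.098 ]]
bar 1 [[ 0.6457 -0.0145  0.0677]
 [ 0.6457 -0.0145  0.0677]
 [ 0.6457 -0.0145  0.0677]]
```

{"method": "drive_tool", "body": {"rows": [0,0.01,0,0,0,0,0.02,0,0,0,0,0.03,0,0,0,0,0.036,0,0,0,0,0.036,0,0,0]}}

```text
time_s: 25.62
eef_pos: [0.641, -0.0496, 0.059]
tool_rot: [0.001, 0.01, 1.0, 0.0]
force: [-0.6, -0.4, 0.2]
finger_gap: 0.002
grip_force: 0.0
```

{"method": "drive_tool", "body": {"rows": [0,0.006,0,0,0,0,0.012,0,0,0,0,0.018,0,0,0,0,0.018,0,0,0]}}

```text
time_s: 25.95
eef_pos: [0.6437, -0.0495, 0.0586]
tool_rot: [-0.006, 0.009, 1.0, 0.0]
force: [-11.4, -0.4, 9.0]
finger_gap: -0.001
grip_force: 5.9
```

{"method": "drive_tool", "body": {"rows": [0,0.006,0,0,0,0,0.006,0,0,0]}}

```text
time_s: 26.12
eef_pos: [0.6438, -0.0495, 0.0585]
tool_rot: [-0.009, 0.009, 1.0, 0.0]
force: [-17.1, -2.0, 12.7]
finger_gap: -0.006
grip_force: 8.7
```

{"method": "drive_tool", "body": {"rows": [0,-0.03,0,0,0,0,-0.09,0,0,0,0,-0.16,0,0.02,0,0,-0.22,0,0.1,0,0,-0.26,0,0.2,0,0,-0.3,0,0.3,0,0,-0.34,0,0.36,0,0,-0.34,0,0.36,0]}}

```text
time_s: 26.78
eef_pos: [0.4819, -0.0497, 0.2428]
tool_rot: [0.003, 0.01, 1.0, -0.001]
force: [0.4, 1.3, -0.2]
finger_gap: -0.0
grip_force: 0.0
```

```bash
python3 - <<'E'
from h import *
st();bar()
im,d=get_image("top")
for n in("bottle","meter","pens","board"):
    x=trace("top",n); 
    if x: B=pts("top",x[0]["mask"],d); print(n,x[0]["conf"],np.round(np.median(B,0),3),*rect(B),np.round(B[:,2].max(),3))
P=pts("top",np.ones(d.shape,bool),d); W=P[(P[:,2]>.1)&(P[:,2]<.115)&(P[:,0]>.66)&(abs(P[:,1]+.05)<.1)]; print("cabtop",np.round(np.percentile(W,[1,99],axis=0),3))
cv2.imwrite("pics/top9.png",im)
E
```

```text
t 26.78 tcp [ 0.4819 -0.0497  0.2428] ytool 88.9 F [ 0.4  1.3 -0.2] gap -0.0 grip 0.0 q [-0.25  0.14  1.69  0.    1.3  -1.8 ]
front 745 [[ 0.6944 -0.1568  0.0825]
 [ 0.7022 -0.0481  0.0928]
 [ 0.7116  0.0559  0.0978]]
bar 195 [[ 0.655  -0.0973  0.0682]
 [ 0.6593 -0.0478  0.0724]
 [ 0.6648 -0.0046  0.0756]]
bottle 0.88 [ 0.509 -0.299  0.082] [ 507.9 -309.6] [44.7 43.6] 88.9 0.121
meter 0.77 [0.699 0.357 0.034] [704.1 362.4] [151.2  82.9] 89.7 0.047
pens 0.71 [ 0.699 -0.356  0.063] [ 696.6 -368.1] [ 67.7 105.3] 1.3 0.138
board 0.92 [0.383 0.122 0.009] [382.4 122.8] [56.1 75.4] 80.5 0.02
cabtop [[ 0.711 -0.148  0.103]
 [ 0.894  0.048  0.111]]
```

View pics/top9.png

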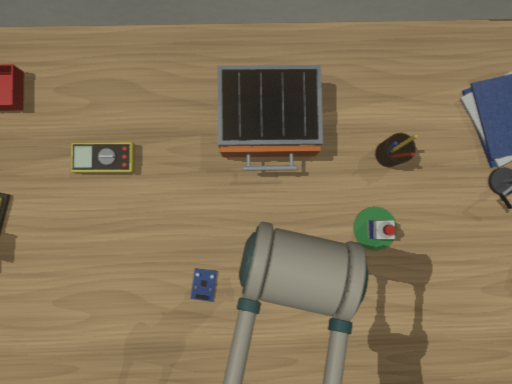

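```bash
python3 -c "from rig import hand_in; print(hand_in())"
```

```text
the job is handed in; nothing more can be done
None
```

I handed the job in at 26.8 s: the flux bottle stands upright about 2 mm from the mat's centre, the reel lies flat in the drawer, the drawer is shut against its stop, and the meter, pens and board are where they were.

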